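# Notch up the microscope stage and set its lamp

## Task

Get the microscope ready for this stone: lift the specimen stage by its front handle until its pawl catches the first notch it meets on the way up, no further, and leave it hanging on that notch with the stone still standing on it. Then slide the brightness grip on the lamp box until it is level with the clip-on marker, and leave everything else where it is.

Things in the scene. Friction and masses are not known exactly. Their poses are not given: they have to be found in the camera images.
- microscope: white stereo microscope, fixed. Origin on the table under the stage; x points from the user to the column, z up. Base 230 x 200 x 20 mm (x -100 to 130 mm), column 40 x 50 mm at x = 70. The head overhangs stage and handle: underside 338 mm up, 76 mm wide, out to x = -150; eyepieces (over 380 mm up) out to x = -165; the 60 mm wide objective at x = -20 comes down to 278 mm up
- stage: the specimen stage, 0.5 to 0.9 kg: a collar on the column carrying a platform 112 x 130 x 12 mm; slides straight up, 0 to 140 mm. Origin and axes are the microscope's while it rests at the bottom (the start). A spring pawl behind the collar clicks over teeth on a strip behind the column: passing one takes up to 6 N more than the weight, then it cannot come down past it nor be released
- stage_grip (a point): centre of the stage's black front handle, a level bar along the microscope's x, sticking out 72 mm in front of the platform, 24 mm wide (y), 30 mm high; at x = -115 mm and 100 mm up at the start. The head above leaves no room for an upright gripper: come from the user's side, leaning 30 to 45 degrees
- stage_top (a point): centre of the platform's upper face, 116 mm up at the start. The toothed strip is clamped at another height each time, its place is not told: the stage must rise 20 to 68 mm to catch the lowest tooth; three more teeth follow, 25 mm apart. Below the lowest tooth nothing holds the stage: let go there, it drops to the bottom
- specimen: grey polished stone dome, 60 mm across, 32 mm high, 0.12 kg, standing loose on the platform; origin at the centre of its underside
- lampbox: grey lamp control box, 140 x 200 x 50 mm, fixed; origin at the centre of its underside; the slide track runs along its y, over its top
- fader_grip (a point): centre of the brightness grip, a black bar 60 mm (across the track, x of the box) x 16 mm (along the track, y) x 28 mm high with its top 80 mm above the table; slides along the box's y over 120 mm (60 mm either way of the box's middle), stiff by about 1.5 N, and stays where left
- marker: clip-on marker, a small aluminium wedge 26 mm long, 16 mm wide, 8 mm high, fixed on the box's top beside the track on its +x side, pointing at the track; origin at the centre of its underside, axes as the box's: the grip is level with it when both have the same y in its frame
- loupe: black cylindrical magnifier, 52 mm across, 34 mm high; bystander, origin at the centre of its underside
- dish: closed clear glass dish, 92 mm across, 18 mm high; bystander, origin at the centre of its underside
- jar: small lidded jar, 48 mm across, 65 mm high; bystander, origin at the centre of its underside
- brush: cleaning brush lying flat, 160 mm long; bystander, origin at mid-length
- washbottle: white bottle, 64 mm across, 160 mm high; bystander, origin at the centre of its underside
Things that resemble listed ones, but are neither listed nor needed, are in the scene too. There is more than one size of the specimen; the one meant has the size given above.

How it is judged:
On the way, in this order (a step that is already met when the one before it is completed fails the run):
1. the stage hangs on the lowest tooth, let go (contact force between rack_c1 and stage above 1 N and contact force between the fingers and stage below 0.3 N and linear speed of stage below 0.01 m/s and horizontal distance between specimen and stage_top below 0.03 m and angle between specimen's own z axis and vertical below 0.2 rad), for 0.2 s.
2. the brightness grip is level with the marker (y of fader_grip in the frame of marker between -0.005 and 0.005 m), for 0.2 s.
At the end, for the whole second after the job is handed in: the stage hangs at rest by its pawl on the lowest tooth, not held; the stone stands upright (within 11 degrees) within 30 mm of the platform's centre; the brightness grip is level with the marker within 5 mm; no bystander has moved by more than 30 mm (all of step 1 and all of step 2 and linear speed of specimen below 0.02 m/s); the robot touches nothing.
It fails at once if the stone falls over or off the platform (angle between specimen's own z axis and vertical above 0.6 rad or horizontal distance between specimen and stage_top above 0.06 m).
It fails at once if a bystander is moved by more than 30 mm (distance of any of loupe, dish, jar, brush, washbottle from where it was at the start of the episode above 0.03 m).
It also fails if it takes over 72 s, if anything falls off the work surface, if the arm or the gripper's body presses on something with over 40 N, if the wrist force passes 120 N, or if a joint passes its speed limit or range.

## Robot

A 7-joint arm with a two-finger parallel gripper is mounted at the origin on the work surface. World frame = base frame: x ahead of the robot, y to its left, z up, the work surface at z = 0. Lengths are in m, angles in rad, forces in N, time in s.
With the tool pointing down it reaches from about 0.425 to 0.925 m from the base axis. Payload 6.8 kg.
Tool frame: the origin (TCP) lies midway between the tips of the shut fingers; the grasp point (between the pads) lies bot.grip_point_offset behind it (bot.grip_point_offset is the distance from the TCP to the grasp point, in m); z points along the fingers, y is the line along which they close (so a half turn about z gives the same grasp; the last joint's range is limited). The gripper opens to 85 mm and grips with 20 to 120 N. Pads are 22 mm wide; open, the fingers measure 114 mm over their backs; the gripper's body (76 mm by 85 mm) begins 54 mm behind the grasp point. The pads swing forward as they close: fully open they stand 13 mm farther back than shut.
Start: joints at [-1.31, 0.477, 0.022, 1.555, -0.011, 1.109, -0.083], TCP at [0.243, 0.63, 0.231] pointing down, gripper open.
Joint ranges: [-2.96, 2.96], [-0.34, 2.1], [-1.41, 1.46], [0.24, 2.44], [-1.37, 4.51], [0.17, 1.92], [-2.96, 2.96]. Speed limits (rad/s): [2.39, 2.39, 3.14, 3.14, 3.14, 3.14, 3.14].

## Interface

Orientations are given as a unit quaternion [w, x, y, z].
In Python, from station import get_obs, cams, job, bot gives the robot as it stands.
- The arm moves only by the tool arm_command, never from a script. Its argument "rows" is a list that holds one entry, the list of rows, each a list of 5 numbers: the finger opening in mm, from 0 to 85.4, then the shift along the world's x, y, z in units of 60 mm (1.0 is 60 mm), then the turn about the world's z in units of 0.08 rad (1.0 is 0.08 rad). In form: [[[grip, x, y, z, turn], ...]]. A call has exactly 10 rows; each row shifts and turns the commanded pose from where the row before left it; what a row does not reach is not made up. A row lasts 1/8 s, in which the tool goes at most 62.5 mm and 10.7 degrees, less where a joint would pass 70% of its speed; a pose out of reach is approached as far as the arm can. A call with a number of a shift or a turn outside -1 to 1 is refused whole. A call with a gripper value outside its range is refused whole. The fingers move at their own pace and stop on an object; "newtons" is the grip in N (left out, the last holds). Time passes only in rows, so rows that do not move let the fingers close, or fill a call up. It gives the time, the measured TCP pose, the force, the opening and the grip force at its end, in the units of the state.
- get_obs(): the state, without advancing time (a new reading comes with each control period).
- cams.read_camera(name): name is "side" or "top" or "wrist"; returns the picture (420x560x3 uint8, red, green, blue); there is no depth.
- cams.camera_params(name): a dict with "K" (3x3 intrinsics, pixels), "k1" (the pictures are not rectified: a ray, as slopes to the right and down, at radius r is drawn at 1 + k1 r^2 times it, then the intrinsics apply), "extrinsics" (4x4, takes a point from camera to world coordinates). Camera axes: x right, y down, z forward; pixel columns grow to the right and rows downward; lengths in m; the calibration is good to about 2 mm. A picture is of the moment at which its call begins: read the wrist's pose just before it. camera_params takes no time and is no camera call; for the wrist camera it gives the pose at the moment of the call.
- job.hand_in(): hands the job in; it is judged then, once.
The state is a dict: "t": time; "q": joint angles; "joint_vel": joint speeds; "joint_torque": joint torques, N m; "eef_pos": TCP position; "tool_rot": TCP orientation; "contact_force": force on the tool from outside, world axes, zero at the start; "torque": the same for the moment, N m; "gripper_width": opening from 0.0 (shut) to 1.0 (fully open); "grasp_force": force on a finger pad.
Only numpy, scipy, OpenCV 4.12 (cv2) and the standard library are available. Lean on these libraries where they do the work, as an engineer would, in place of code of your own. Each camera call takes 0.05 s, during which the arm holds its last target. There are 200 camera calls.

## Working session

There is one attempt and no reset: what is moved stays moved. The work goes in short steps, Python scripts to look and compute and a tool call to move; the robot and the scene stay as the last step left them, time stands still between calls to the robot, and variables do not carry over. Pictures are saved under pics/ and viewed, at most 10 in all, crops included, and the job is handed in when it is done.

Besides the shell and the picture viewer there is one more tool, called as name(argument=value, ...) on one line, values as JSON. arm_command: Moves the arm, as the interface text tells. Its arguments: {"type":"object","properties":{"rows":{"type":"array"},"newtons":{"type":"number"}},"required":["rows"]}

```bash
mkdir -p pics; ls
python3 - <<'E'
from station import get_obs,cams,job,bot
import cv2
print(get_obs()); print(bot.grip_point_offset, [x for x in dir(bot) if x[0]!='_'])
for n in ("side","top"):
    p=cams.camera_params(n); print(n,p)
    cv2.imwrite(f"pics/{n}0.png",cams.read_camera(n)[:,:,::-1])
E
```

```text
pics
{'t': 0.0, 'q': array([-1.31012556,  0.47780592,  0.02232733,  1.55644633, -0.01152535,
        1.10934729, -0.08311121]), 'joint_vel': array([-0.00043456,  0.00193979, -0.00097839,  0.00060111, -0.00027374,
        0.00159534,  0.00069259]), 'joint_torque': array([-4.58142003e-04, -5.96446145e+01,  1.60819240e+00, -2.81199700e+01,
        1.25498255e-02,  9.34605167e-03,  9.61676221e-06]), 'eef_pos': array([0.24309877, 0.62905405, 0.23032376]), 'tool_rot': array([-1.16874998e-04,  1.83337297e-01,  9.83049619e-01, -9.32351554e-04]), 'contact_force': array([-0.85151463, -0.28687828,  0.05540533]), 'torque': array([-0.06516962,  0.02671711,  0.00638153]), 'grasp_force': 0.0, 'gripper_width': 0.9971365362870902}
0.0187 ['PlanningError', 'grip_point_offset']
side {'K': array([[398.97531583,   0.        , 281.21099594],
       [  0.        , 398.97531583, 207.46567155],
       [  0.        ,   0.        ,   1.        ]]), 'k1': -0.09126830691110065, 'extrinsics': array([[ 0.81547433, -0.38202896,  0.43480512,  0.17496273],
       [-0.57877802, -0.5327871 ,  0.61737663, -0.67109966],
       [-0.00419719, -0.75511044, -0.65558417,  0.72490138],
       [ 0.        ,  0.        ,  0.        ,  1.        ]])}
top {'K': array([[466.87917734,   0.        , 279.03193151],
       [  0.        , 466.87917734, 206.93664606],
       [  0.        ,   0.        ,   1.        ]]), 'k1': -0.16332585669601277, 'extrinsics': array([[-0.01424002, -0.99666267,  0.08037881,  0.4900504 ],
       [-0.99937322,  0.01679206,  0.03116402, -0.08653478],
       [-0.03240974, -0.07988466, -0.9962771 ,  1.23905541],
       [ 0.        ,  0.        ,  0.        ,  1.        ]])}
```

View pics/side0.png

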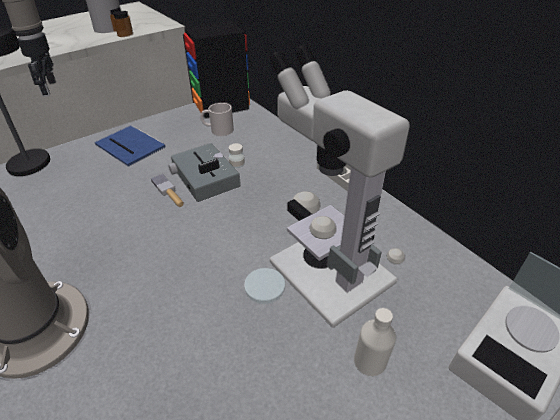

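View pics/top0.png

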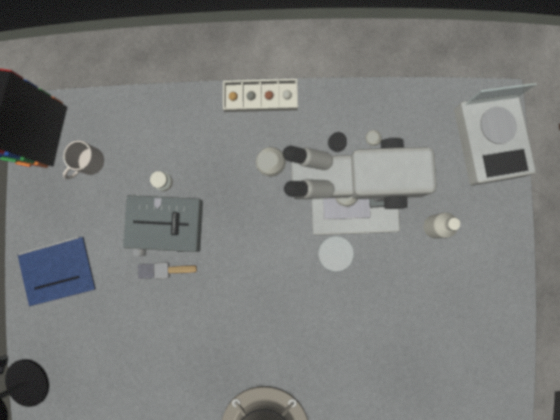

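```bash
cat > h.py <<'E'
import numpy as np, cv2
from station import get_obs,cams,job,bot
def ray(n,uv,p=None):
    p=p or cams.camera_params(n); k=p["k1"]
    d=np.linalg.inv(p["K"])@[uv[0],uv[1],1]; d=d[:2]; r=np.hypot(*d); s=r
    for _ in range(30): s=r/(1+k*s*s)
    d=d*(s/r if r>0 else 1); E=p["extrinsics"]
    return E[:3,3],E[:3,:3]@np.array([d[0],d[1],1])
def onz(n,uv,z,p=None):
    o,d=ray(n,uv,p); return o+d*(z-o[2])/d[2]
def proj(n,X,p=None):
    p=p or cams.camera_params(n);E=p["extrinsics"]
    c=E[:3,:3].T@(np.asarray(X,float)-E[:3,3]); a=c[:2]/c[2]
    a=a*(1+p["k1"]*(a@a)); return p["K"][:2,:2]@a+p["K"][:2,2]
E
python3 - <<'E'
import cv2,numpy as np
t=cv2.imread('pics/top0.png');s=cv2.imread('pics/side0.png')
R=lambda im,x,y,w,h:cv2.resize(im[y:y+h,x:x+w],(400,300),interpolation=cv2.INTER_CUBIC)
cv2.imwrite('pics/c1.png',np.vstack([np.hstack([R(t,115,180,100,75),R(t,280,135,160,120)]),np.hstack([R(s,160,135,100,75),R(s,260,180,160,120)])]))
E
```

```text
(no output)
```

View pics/c1.png

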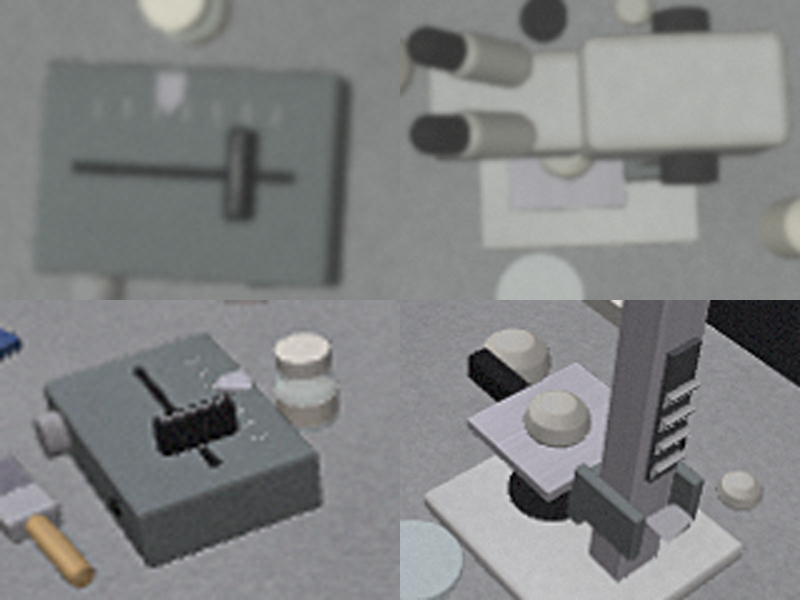

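Run:
```python
from h import *
np.set_printoptions(precision=4,suppress=True)
a=onz('top',(312,234),.02);b=onz('top',(398.8,232.6),.02)
print(a,b,np.linalg.norm(a-b))
# side corners of base top: left, bottom(front-right), right
f=lambda x,y:(260+x/2.5,180+y/2.5)
S=[onz('side',f(x-400,y-300),.02) for x,y in((427,498),(605,633),(741,543))]
print(S,np.linalg.norm(S[1]-S[2]),np.linalg.norm(S[0]-S[1]))
X=(b-a)/np.linalg.norm(b-a);Y=np.cross([0,0,1],X)
O=a+.1*X+.1*Y;O[2]=0
print('O',O,X,Y)
T=lambda p:O+p[0]*X+p[1]*Y+np.array([0,0,p[2]])
for nm,p in dict(grip=(-.115,0,.1),gripend=(-.151,0,.1),top=(-.023,0,.116),c1=(-.079,-.065,.116),c2=(.033,-.065,.116),c3=(-.079,.065,.116),hd=(-.15,.038,.338)).items():
    print(nm,T(p),proj('side',T(p)),proj('top',T(p)))
m=onz('top',(157.8,202.5),.058);g=onz('top',(175,223),.08)
print('marker',m,'grip',g)
t1=onz('top',(115+75/4,180+167/4),.05);t2=onz('top',(115+295/4,180+177/4),.05);print('track',t1,t2,np.linalg.norm(t1-t2))
for n,uv,z in(('stand',(25,383),0),('jar',(160,181),.065),('dome2',(270,160),.03),('dish',(336,253),.018),('bottle',(450,224),.16),('loupe',(338,142),.034),('mug',(80,155),.08)): print(n,onz('top',uv,z))
print(proj('side',m),proj('side',g))
```

```text
[ 0.5162 -0.1334  0.02  ] [ 0.5157 -0.3611  0.02  ] 0.22771265940072766
[array([ 0.5153, -0.1442,  0.02  ]), array([ 0.5512, -0.354 ,  0.02  ]), array([ 0.7149, -0.355 ,  0.02  ])] 0.16369868854166508 0.2129074675112539
O [ 0.616  -0.2336  0.    ] [-0.002 -1.     0.   ] [ 1.    -0.002  0.   ]
grip [ 0.6162 -0.1186  0.1   ] [299.2653 211.2336] [306.4061 192.5385]
gripend [ 0.6163 -0.0826  0.1   ] [290.2614 203.2054] [291.7261 192.7628]
top [ 0.616  -0.2106  0.116 ] [324.7706 228.3645] [344.5961 191.2475]
c1 [ 0.5512 -0.1544  0.116 ] [285.8669 225.9196] [321.9957 218.4376]
c2 [ 0.5509 -0.2664  0.116 ] [317.9243 256.7341] [368.379  217.7341]
c3 [ 0.6812 -0.1547  0.116 ] [330.6702 203.7581] [320.8981 165.0251]
hd [ 0.6543 -0.0836  0.338 ] [306.4572 109.3858] [291.2922 160.037 ]
marker [0.6022 0.2646 0.058 ] grip [0.5473 0.213  0.08  ]
track [0.5535 0.3319 0.05  ] [0.5451 0.1844 0.05  ] 0.14771338586537586
stand [0.0948 0.6898 0.    ]
jar [0.6573 0.2572 0.065 ]
dome2 [ 0.7117 -0.0267  0.03  ]
dish [ 0.4657 -0.1951  0.018 ]
bottle [ 0.5303 -0.4523  0.16  ]
loupe [ 0.7556 -0.2061  0.034 ]
mug [0.7301 0.4738 0.08  ]
[218.186  155.1115] [209.0354 163.068 ]
```

arm_command(rows=[[[85,0.5,-0.5,0.3,1],[85,0.5,-0.5,0.3,1],[85,0.5,-0.5,0.3,1],[85,0.5,-0.5,0.3,1],[85,0.5,-0.5,0.3,1],[85,0.5,-0.5,0.3,1],[85,0.5,-0.5,0.3,1],[85,0.5,-0.5,0.3,1],[85,0,0,0.3,1],[85,0,0,0.3,1]]])

```text
t: 1.35
eef_pos: [0.4837, 0.3888, 0.4113]
tool_rot: [-0.0, -0.214, 0.977, -0.0]
contact_force: [0.0, 1.0, -0.9]
gripper_width: 0.992
grasp_force: 0.0
```

arm_command(rows=[[[85,0.78,0.63,0,1],[85,0.78,0.63,0,1],[85,0.78,0.63,0,1],[85,0.78,0.63,0,0],[85,0.78,0.63,0,0],[85,0.78,0.63,0,0],[85,0.78,0.63,0,0],[85,0.78,0.63,0,0],[85,0,0,0,0],[85,0,0,0,0]]])

```text
t: 2.6
eef_pos: [0.7078, 0.6022, 0.3819]
tool_rot: [0.032, -0.364, 0.931, -0.009]
contact_force: [0.6, -0.1, -0.4]
gripper_width: 0.995
grasp_force: 0.0
```

arm_command(rows=[[[85,0.76,0.65,0,0],[85,0.76,0.65,0,0],[85,0.76,0.65,0,0],[85,0.76,0.65,0,0],[85,0,0,1,0],[85,0,0,1,0],[85,0,0,1,0],[85,0,0,1,0],[85,0,0,0,0],[85,0,0,0,0]]])

```text
t: 3.85
eef_pos: [0.6786, 0.5791, 0.4865]
tool_rot: [0.058, -0.369, 0.927, -0.021]
contact_force: [-0.6, 0.0, -0.7]
gripper_width: 0.996
grasp_force: 0.0
```

```bash
cat >> h.py <<'E'
from scipy.spatial.transform import Rotation as Ro
def st():
    o=get_obs();w,x,y,z=o['tool_rot'];M=Ro.from_quat([x,y,z,w]).as_matrix()
    az=lambda v:np.degrees(np.arctan2(v[1],v[0])).round(1)
    print('t',o['t'],'p',o['eef_pos'].round(4),'q',o['q'].round(3))
    print('lean',np.degrees(np.arccos(-M[2,2])).round(1),'leanaz',az(M[:,2]),'ytool az',az(M[:,1]),'elev',np.degrees(np.arcsin(M[2,1])).round(1),'gp',(o['eef_pos']-bot.grip_point_offset*M[:,2]).round(4),'w',o['gripper_width'],o['grasp_force'],'F',o['contact_force'].round(1))
    return o,M
E
python3 -c "from h import *;st()"
```

```text
t 3.85 p [0.6786 0.5791 0.4865] q [-0.765  0.907 -0.315  0.243  0.367  1.915  1.517]
lean 7.1 leanaz 2.0 ytool az 133.2 elev -4.7 gp [0.6763 0.579  0.505 ] w 0.9961556359137256 0.0 F [-0.6  0.  -0.7]
```

arm_command(rows=[[[85,0,0,1,0],[85,0,0,1,0],[85,0,0,1,0],[85,0,0,1,0],[85,0,0,1,0],[85,0,0,1,0],[85,0,0,1,0],[85,0,0,1,0],[85,0,0,1,0],[85,0,0,1,0]]])

```text
t: 5.1
eef_pos: [0.5864, 0.4834, 0.789]
tool_rot: [0.219, -0.367, 0.904, 0.029]
contact_force: [0.5, -0.8, -0.3]
gripper_width: 0.993
grasp_force: 0.0
```

```bash
python3 -c "from h import *;st()"
```

```text
t 5.1 p [0.5864 0.4834 0.789 ] q [-0.925  0.578  0.61   0.242 -0.362  1.915  1.665]
lean 25.5 leanaz 29.8 ytool az 132.8 elev -6.2 gp [0.5794 0.4794 0.8059] w 0.9925700869002456 0.0 F [ 0.5 -0.8 -0.3]
```

arm_command(rows=[[[85,0.0,0.3,1,0],[85,0,0.3,1,0],[85,0,0.3,1,0],[85,0,0.3,1,0],[85,0,0.3,1,0],[85,0,0.3,1,0],[85,0,0,0,0],[85,0,0,0,0],[85,0,0,0,0],[85,0,0,0,0]]])

```text
t: 6.35
eef_pos: [0.4827, 0.4809, 0.9122]
tool_rot: [0.314, -0.359, 0.877, 0.06]
contact_force: [-0.7, 1.2, 0.1]
gripper_width: 0.996
grasp_force: 0.0
```

```bash
python3 -c "from h import *;st()"
```

```text
t 6.35 p [0.4827 0.4809 0.9122] q [-1.172  0.503  1.454  0.242 -0.973  1.915  1.688]
lean 37.3 leanaz 33.0 ytool az 132.3 elev -7.0 gp [0.4732 0.4748 0.9271] w 0.9964032967190747 0.0 F [-0.7  1.2  0.1]
```

arm_command(rows=[[[85,0.0,-0.2,-1,-1],[85,0.0,-0.2,-1,-1],[85,0.0,-0.2,-1,-1],[85,0.0,-0.2,-1,-1],[85,0.0,-0.2,-1,-1],[85,0,0,0,-1],[85,0,0,0,-1],[85,0,0,0,-1],[85,0,0,0,-1],[85,0,0,0,-1]]])

```text
t: 7.6
eef_pos: [0.4798, 0.4233, 0.8051]
tool_rot: [0.329, -0.027, 0.944, -0.007]
contact_force: [0.7, -0.8, 0.0]
gripper_width: 0.996
grasp_force: 0.0
```

arm_command(rows=[[[85,0,0,0,-1],[85,0,0,0,-1],[85,0,0,0,-1],[85,0,0,0,-1],[85,0,0,0,-1],[85,0,0,0,-1],[85,0,0,0,-1],[85,0,0,0,-1],[85,0,0,0,-1],[85,0,0,0,-1]]])

```text
t: 8.85
eef_pos: [0.4798, 0.3983, 0.7643]
tool_rot: [0.324, 0.332, 0.878, -0.119]
contact_force: [0.1, -0.6, -0.2]
gripper_width: 0.996
grasp_force: 0.0
```

```bash
python3 -c "from h import *;st()"
```

```text
t 8.85 p [0.4798 0.3983 0.7643] q [-1.628  0.613  1.454  0.737 -0.015  1.915  0.509]
lean 40.4 leanaz -40.8 ytool az 48.7 elev 0.4 gp [0.4706 0.4062 0.7785] w 0.9961386603400547 0.0 F [ 0.1 -0.6 -0.2]
```

arm_command(rows=[[[85,0.2,-0.3,-0.8,0],[85,0.2,-0.3,-0.8,0],[85,0.2,-0.3,-0.8,-1],[85,0.2,-0.3,-0.8,-1],[85,0.2,-0.3,-0.8,-1],[85,0.2,-0.3,-0.8,-1],[85,0.2,-0.3,-0.8,-1],[85,0.2,-0.3,-0.8,-1],[85,0.2,-0.3,0,-1],[85,0.2,-0.3,0,-1]]])

```text
t: 10.1
eef_pos: [0.5997, 0.2177, 0.3797]
tool_rot: [0.27, 0.591, 0.729, -0.215]
contact_force: [-0.2, 1.0, 1.4]
gripper_width: 0.992
grasp_force: 0.0
```

```bash
python3 -c "from h import *;st()"
```

```text
t 10.1 p [0.5997 0.2177 0.3797] q [-1.439  0.825  1.323  1.459 -0.088  1.43  -0.003]
lean 40.4 leanaz -77.6 ytool az 12.0 elev 0.3 gp [0.5971 0.2296 0.394 ] w 0.992246675315496 0.0 F [-0.2  1.   1.4]
```

arm_command(rows=[[[85,0.1,-0.45,-0.3,-1],[85,0.1,-0.45,-0.3,-1],[85,0.07,-0.45,-0.3,-0.6],[85,0,-0.45,-0.3,0],[85,0,-0.45,-0.3,0],[85,0,-0.45,-0.4,0],[85,0,-0.45,-0.4,0],[85,0,-0.45,-0.4,0],[85,0,-0.45,-0.4,0],[85,0,0,0,0]]])

```text
t: 11.35
eef_pos: [0.6137, -0.0274, 0.1934]
tool_rot: [0.246, 0.664, 0.663, -0.243]
contact_force: [0.2, -0.2, 0.0]
gripper_width: 0.997
grasp_force: 0.0
```

Run:
```python
from h import *
st()
p=cams.camera_params('wrist');im=cams.read_camera('wrist')[:,:,::-1].copy()
print(get_obs()['q'].round(3))
s=cams.read_camera('side')[:,:,::-1].copy()
for P in((.6162,-.1186,.1),(.6163,-.0826,.1),(.616,-.2106,.116)): print(proj('wrist',P,p))
cv2.imwrite('pics/w1.png',np.hstack([im,s])[:,:])
a=cv2.resize(im,(400,300));b=cv2.resize(s[60:330,150:510],(400,300))
cv2.imwrite('pics/w1.png',np.hstack([a,b])); cv2.imwrite('/tmp/w1full.png',im)
import json;np.savez('/tmp/w1.npz',**p)
```

```text
t 11.35 p [ 0.6137 -0.0274  0.1934] q [-1.126  0.934  1.215  1.791 -0.18   0.989  0.02 ]
lean 40.4 leanaz -89.7 ytool az -0.0 elev 0.3 gp [ 0.6137 -0.0153  0.2077] w 0.997277772714922 0.0 F [ 0.2 -0.2  0. ]
[-1.128  0.934  1.215  1.789 -0.18   0.99   0.02 ]
[289.60586118 213.2979803 ]
[290.11906559 184.56061685]
[288.85778241 279.94836868]
```

View pics/w1.png

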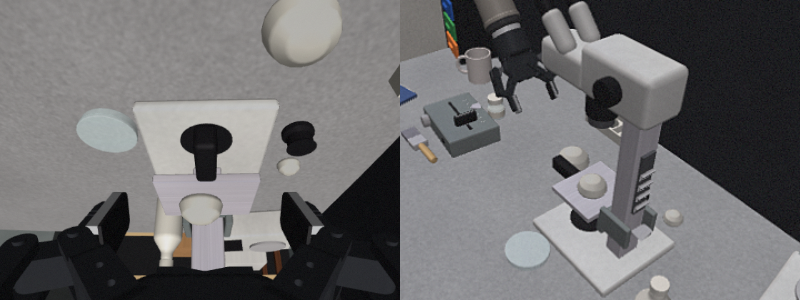

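arm_command(rows=[[[85,0.04,-0.19,-0.225,0],[85,0,-0.19,-0.225,0],[85,0,-0.19,-0.225,0],[85,0,-0.19,-0.225,0],[85,0,-0.19,-0.225,0],[85,0,-0.19,-0.225,0],[85,0,-0.19,-0.225,0],[85,0,-0.22,-0.225,0],[85,0,0,0,0],[85,0,0,0,0]]])

```text
t: 12.7
eef_pos: [0.6185, -0.1177, 0.0873]
tool_rot: [0.247, 0.663, 0.664, -0.241]
contact_force: [0.3, 0.7, 0.7]
gripper_width: 0.995
grasp_force: 0.0
```

Run:
```python
from h import *
st()
im=cams.read_camera('wrist')[:,:,::-1].copy()
s=cams.read_camera('side')[:,:,::-1].copy()
a=cv2.resize(im,(400,300));b=cv2.resize(s[120:270,220:420],(400,300))
cv2.imwrite('pics/w2.png',np.hstack([a,b]))
```

```text
t 12.7 p [ 0.6185 -0.1177  0.0873] q [-0.945  1.029  1.084  1.876 -0.243  0.723  0.065]
lean 40.4 leanaz -89.2 ytool az 0.2 elev 0.5 gp [ 0.6184 -0.1056  0.1016] w 0.99542805795013 0.0 F [0.3 0.7 0.7]
```

View pics/w2.png

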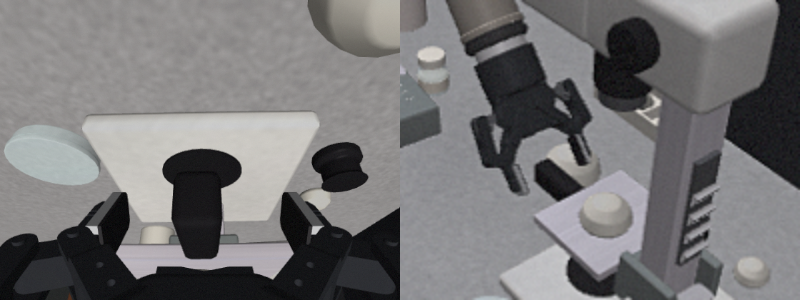

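arm_command(rows=[[[85,-0.04,-0.1,0,0],[20,0,0,0,0],[20,0,0,0,0],[20,0,0,0,0],[20,0,0,0,0],[20,0,0,0,0],[20,0,0,0,0],[20,0,0,0,0],[20,0,0,0,0],[20,0,0,0,0]]], newtons=70)

```text
t: 14.05
eef_pos: [0.6151, -0.1236, 0.0872]
tool_rot: [0.247, 0.663, 0.664, -0.242]
contact_force: [-4.0, 2.5, 5.0]
gripper_width: 0.274
grasp_force: 69.9
```

```bash
python3 -c "from h import *;st()"
```

```text
t 14.05 p [ 0.6151 -0.1236  0.0872] q [-0.939  1.026  1.083  1.885 -0.24   0.714  0.072]
lean 40.4 leanaz -89.4 ytool az 0.3 elev 0.3 gp [ 0.6149 -0.1115  0.1014] w 0.27445156578994573 69.87813949584961 F [-4.   2.5  5. ]
```

arm_command(rows=[[[20,0,0,0.04,0],[20,0,0,0.04,0],[20,0,0,0.04,0],[20,0,0,0.04,0],[20,0,0,0.04,0],[20,0,0,0.04,0],[20,0,0,0.04,0],[20,0,0,0.02,0],[20,0,0,0,0],[20,0,0,0,0]]])

```text
t: 15.3
eef_pos: [0.6151, -0.1236, 0.1049]
tool_rot: [0.246, 0.664, 0.664, -0.241]
contact_force: [-5.7, 1.5, -9.0]
gripper_width: 0.27
grasp_force: 69.9
```

arm_command(rows=[[[20,0,0,0.03,0],[20,0,0,0.03,0],[20,0,0,0.03,0],[20,0,0,0.03,0],[20,0,0,0.03,0],[20,0,0,0,0],[20,0,0,-0.03,0],[20,0,0,-0.04,0],[20,0,0,0,0],[20,0,0,0,0]]], newtons=45)

```text
t: 16.55
eef_pos: [0.6151, -0.1236, 0.1096]
tool_rot: [0.246, 0.664, 0.664, -0.241]
contact_force: [-5.7, 0.9, -9.4]
gripper_width: 0.27
grasp_force: 69.8
```

arm_command(rows=[[[20,0,0,0.03,0],[20,0,0,0.03,0],[20,0,0,0.03,0],[20,0,0,0.03,0],[20,0,0,0.03,0],[20,0,0,0,0],[20,0,0,-0.03,0],[20,0,0,-0.04,0],[20,0,0,0,0],[20,0,0,0,0]]])

```text
t: 17.8
eef_pos: [0.615, -0.1236, 0.1144]
tool_rot: [0.246, 0.664, 0.664, -0.241]
contact_force: [-6.0, 0.6, -9.9]
gripper_width: 0.272
grasp_force: 69.8
```

arm_command(rows=[[[20,0,0,0.03,0],[20,0,0,0.03,0],[20,0,0,0.03,0],[20,0,0,0.03,0],[20,0,0,0.03,0],[20,0,0,0,0],[20,0,0,-0.03,0],[20,0,0,-0.04,0],[20,0,0,0,0],[20,0,0,0,0]]])

```text
t: 19.05
eef_pos: [0.6151, -0.1236, 0.1192]
tool_rot: [0.246, 0.664, 0.664, -0.241]
contact_force: [-5.8, 1.1, -9.7]
gripper_width: 0.27
grasp_force: 69.8
```

arm_command(rows=[[[20,0,0,0.03,0],[20,0,0,0.03,0],[20,0,0,0.03,0],[20,0,0,0.03,0],[20,0,0,0.03,0],[20,0,0,0,0],[20,0,0,-0.03,0],[20,0,0,-0.04,0],[20,0,0,0,0],[20,0,0,0,0]]])

```text
t: 20.3
eef_pos: [0.6151, -0.1236, 0.1241]
tool_rot: [0.246, 0.664, 0.664, -0.241]
contact_force: [-5.8, 0.8, -10.6]
gripper_width: 0.268
grasp_force: 69.8
```

arm_command(rows=[[[20,0,0,0.03,0],[20,0,0,0.03,0],[20,0,0,0.03,0],[20,0,0,0.03,0],[20,0,0,0.03,0],[20,0,0,0,0],[20,0,0,-0.03,0],[20,0,0,-0.04,0],[20,0,0,0,0],[20,0,0,0,0]]])

```text
t: 21.55
eef_pos: [0.6151, -0.1236, 0.1289]
tool_rot: [0.246, 0.664, 0.664, -0.241]
contact_force: [-5.9, 2.0, -9.8]
gripper_width: 0.274
grasp_force: 69.9
```

arm_command(rows=[[[20,0,0,0.03,0],[20,0,0,0.03,0],[20,0,0,0.03,0],[20,0,0,0.03,0],[20,0,0,0.03,0],[20,0,0,0,0],[20,0,0,-0.03,0],[20,0,0,-0.04,0],[20,0,0,0,0],[20,0,0,0,0]]])

```text
t: 22.8
eef_pos: [0.6151, -0.1236, 0.1337]
tool_rot: [0.246, 0.664, 0.664, -0.241]
contact_force: [-5.4, 1.9, -10.0]
gripper_width: 0.271
grasp_force: 69.9
```

arm_command(rows=[[[20,0,0,0.03,0],[20,0,0,0.03,0],[20,0,0,0.03,0],[20,0,0,0.03,0],[20,0,0,0.03,0],[20,0,0,0,0],[20,0,0,-0.03,0],[20,0,0,-0.04,0],[20,0,0,0,0],[20,0,0,0,0]]])

```text
t: 24.05
eef_pos: [0.6151, -0.1236, 0.1386]
tool_rot: [0.246, 0.664, 0.664, -0.241]
contact_force: [-7.1, 2.4, -12.2]
gripper_width: 0.271
grasp_force: 70.0
```

arm_command(rows=[[[20,0,0,0.03,0],[20,0,0,0.03,0],[20,0,0,0.03,0],[20,0,0,0.03,0],[20,0,0,0.03,0],[20,0,0,0,0],[20,0,0,-0.03,0],[20,0,0,-0.04,0],[20,0,0,0,0],[20,0,0,0,0]]])

```text
t: 25.3
eef_pos: [0.6151, -0.1236, 0.1435]
tool_rot: [0.246, 0.664, 0.664, -0.241]
contact_force: [-7.7, 2.3, -11.9]
gripper_width: 0.275
grasp_force: 70.0
```

arm_command(rows=[[[20,0,0,0.03,0],[20,0,0,0.03,0],[20,0,0,0.03,0],[20,0,0,0.03,0],[20,0,0,0.03,0],[20,0,0,0,0],[20,0,0,-0.03,0],[20,0,0,-0.04,0],[20,0,0,0,0],[20,0,0,0,0]]])

```text
t: 26.55
eef_pos: [0.6151, -0.1236, 0.1488]
tool_rot: [0.247, 0.664, 0.664, -0.241]
contact_force: [-9.2, 4.1, -8.8]
gripper_width: 0.272
grasp_force: 70.5
```

arm_command(rows=[[[20,0,0,-0.01,0],[20,0,0,-0.01,0],[20,0,0,-0.01,0],[20,0,0,0,0],[20,0,0,0,0],[20,0,0,0,0],[20,0,0,0,0],[20,0,0,0,0],[20,0,0,0,0],[20,0,0,0,0]]])

```text
t: 27.8
eef_pos: [0.6151, -0.1236, 0.1468]
tool_rot: [0.247, 0.664, 0.664, -0.241]
contact_force: [-8.5, 4.6, -10.4]
gripper_width: 0.269
grasp_force: 70.1
```

arm_command(rows=[[[20,0,0,0.03,0],[20,0,0,0.03,0],[20,0,0,0.03,0],[20,0,0,0.03,0],[20,0,0,0.03,0],[20,0,0,0,0],[20,0,0,-0.02,0],[20,0,0,-0.02,0],[20,0,0,0,0],[20,0,0,0,0]]])

```text
t: 29.05
eef_pos: [0.6151, -0.1236, 0.1547]
tool_rot: [0.247, 0.664, 0.664, -0.242]
contact_force: [-13.2, 9.0, 0.4]
gripper_width: 0.274
grasp_force: 71.7
```

Run:
```python
from h import *
st()
s=cams.read_camera('side')[:,:,::-1].copy()
s0=cv2.imread('pics/side0.png')
b=lambda s:cv2.resize(s[150:300,280:420],(400,430),interpolation=cv2.INTER_CUBIC)
cv2.imwrite('pics/s3.png',np.hstack([b(s0),b(s)]))
```

```text
t 29.05 p [ 0.6151 -0.1236  0.1547] q [-0.978  0.945  1.166  1.864 -0.188  0.806  0.102]
lean 40.4 leanaz -89.4 ytool az 0.1 elev 0.4 gp [ 0.615  -0.1115  0.169 ] w 0.27357222169517026 71.66200160980225 F [-13.2   9.    0.4]
```

View pics/s3.png

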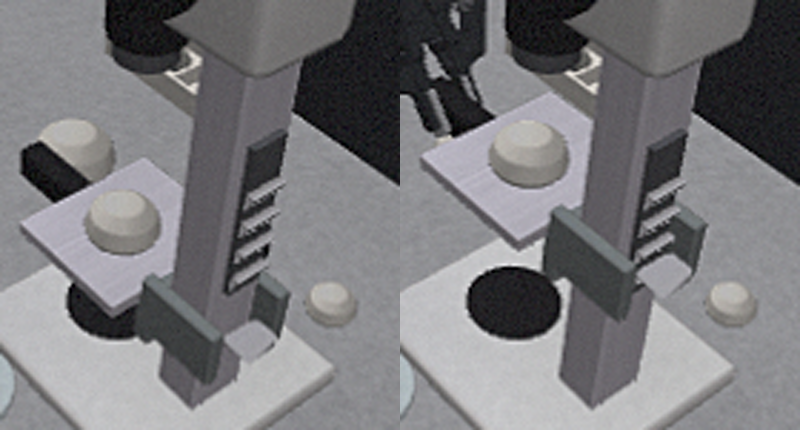

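arm_command(rows=[[[20,0,0,0,0],[20,0,0,0,0],[40,0,0,0,0],[60,0,0,0,0],[70,0,0,0,0],[70,0,0,0,0],[70,0,0,0,0],[70,0,0,0,0],[70,0,0,0,0],[70,0,0,0,0]]])

```text
t: 30.35
eef_pos: [0.6157, -0.1238, 0.1531]
tool_rot: [0.247, 0.663, 0.664, -0.241]
contact_force: [-0.6, -0.9, -0.4]
gripper_width: 0.82
grasp_force: 0.0
```

Run:
```python
from h import *
st()
s=cams.read_camera('side')[:,:,::-1].copy()
cv2.imwrite('/tmp/s4.png',s)
# upright of platform: template shift vs previous view by purple mask centroid
hs=cv2.cvtColor(s,cv2.COLOR_BGR2HSV); s0=cv2.imread('pics/side0.png')
import cv2 as c
t=s0[205:250,300:345]; r=cv2.matchTemplate(s,t,cv2.TM_CCOEFF_NORMED); print(cv2.minMaxLoc(r)[1::2])
for dz in (0,.06,.064,.066,.07): print(dz,proj('side',(.616,-.2106,.116+dz)))
```

```text
t 30.35 p [ 0.6157 -0.1238  0.1531] q [-0.976  0.946  1.163  1.864 -0.19   0.802  0.102]
lean 40.4 leanaz -89.2 ytool az 0.2 elev 0.5 gp [ 0.6156 -0.1117  0.1673] w 0.8201359724486373 0.0 F [-0.6 -0.9 -0.4]
(0.8331450819969177, (302, 182))
0 [324.76865958 228.38363003]
0.06 [326.70523448 207.77262185]
0.064 [326.84001887 206.32915363]
0.066 [326.90768717 205.60401743]
0.07 [327.04357908 204.14689394]
```

arm_command(rows=[[[85,0,0.2,0.23,0],[85,0,0.4,0.46,0],[85,0,0.4,0.46,0],[85,0,0.4,0.46,0],[85,0,0.5,0.3,0],[85,0,0.6,0,0],[85,0,0.6,0,1],[85,-0.3,0.6,0,1],[85,-0.3,0.6,0,1],[85,-0.3,0.6,0,1]]])

```text
t: 31.65
eef_pos: [0.5611, 0.1723, 0.2686]
tool_rot: [0.283, 0.548, 0.762, -0.198]
contact_force: [0.6, 0.3, -0.2]
gripper_width: 0.996
grasp_force: 0.0
```

arm_command(rows=[[[85,-0.4,0,0,1],[85,-0.4,0,0,1],[85,-0.4,0,0,1],[85,0,0,0,1],[85,0,0,0,1],[85,0,0,0,1],[85,0,0,0,1],[85,0,0,0,1],[85,0,0,0,1],[85,0,0,0,1]]])

```text
t: 32.9
eef_pos: [0.4902, 0.1701, 0.2683]
tool_rot: [0.338, 0.209, 0.915, -0.073]
contact_force: [-1.0, -1.2, 0.8]
gripper_width: 0.996
grasp_force: 0.0
```

arm_command(rows=[[[85,0,0,-0.1,1],[85,0,0,-0.1,1],[85,0,0,-0.1,1],[85,0,0,0,1],[85,0,0,0,0.9],[85,0,0,0,0],[85,0,0,0,0],[85,0,0,0,0],[85,0,0,0,0],[85,0,0,0,0]]])

```text
t: 34.15
eef_pos: [0.4896, 0.1702, 0.2499]
tool_rot: [0.345, 0.028, 0.938, -0.007]
contact_force: [0.5, 0.0, 0.1]
gripper_width: 0.996
grasp_force: 0.0
```

Run:
```python
from h import *
st()
p=cams.camera_params('wrist');im=cams.read_camera('wrist')[:,:,::-1].copy()
for P in((.547,.213,.08),(.602,.2646,.058)): print(proj('wrist',P,p))
cv2.imwrite('pics/w5.png',im);np.savez('/tmp/w5.npz',**p)
```

```text
t 34.15 p [0.4896 0.1702 0.2499] q [-2.003 -0.293  1.127  2.414  1.29   0.824 -0.253]
lean 40.4 leanaz -2.8 ytool az 86.7 elev 0.4 gp [0.4775 0.1708 0.2642] w 0.9964002542317592 0.0 F [0.5 0.  0.1]
[341.68677612 112.72827661]
[388.47823389 139.47567015]
```

View pics/w5.png

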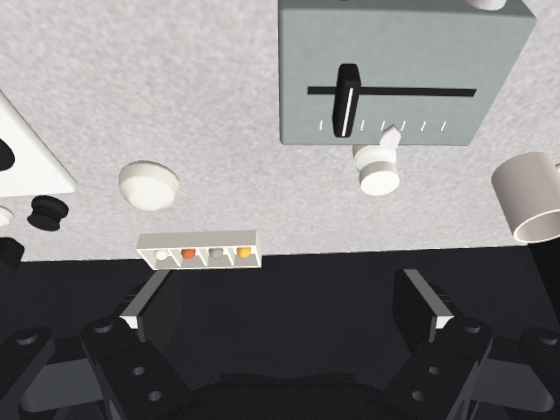

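Run:
```python
from h import *
np.set_printoptions(precision=4,suppress=True)
p=dict(np.load('/tmp/w5.npz')); p['k1']=float(p['k1'])
f=lambda uv,z:onz('wrist',uv,z,p)
a=f((308,90),.05);b=f((475,93),.05);Y=b-a;print('track',a,b,np.linalg.norm(Y));Y/=np.linalg.norm(Y)
c1=f((280,10),.05);c2=f((282,143),.05);c3=f((470,145),.05);print('edges',c1,c2,c3,np.linalg.norm(c2-c3))
E2=(c3-c2)/np.linalg.norm(c3-c2)
print(Y,E2)
l1=f((350,88),.08);l2=f((345,136),.08);print('line',l1,l2)
print('marker tip',f((391,124),.054),'mid',f((390,133),.056))
mid=(a+b)/2
for n,q in(('l1',l1),('l2',l2),('tip',f((391,124),.054)),('mid',f((390,133),.056))): print(n,(q-mid)@Y,(q-c2)@E2)
im=cv2.imread('pics/w5.png');cv2.imwrite('pics/c6.png',cv2.resize(im[50:160,270:490],(800,400),interpolation=cv2.INTER_CUBIC))
```

```text
track [0.5456 0.1865 0.05  ] [0.5554 0.3361 0.05  ] 0.14997749938158855
edges [0.4743 0.167  0.05  ] [0.6088 0.1596 0.05  ] [0.6221 0.3549 0.05  ] 0.19577883714000247
[0.0649 0.9979 0.    ] [0.0679 0.9977 0.    ]
line [0.5228 0.2178 0.08  ] [0.5736 0.2177 0.08  ]
marker tip [0.5856 0.2649 0.054 ] mid [0.5953 0.2653 0.056 ]
l1 -0.04518562864112986 0.05231827341289835
l2 -0.042061531802453374 0.05559359296988535
tip 0.005843270564252396 0.10352475439526179
mid 0.006859600586862367 0.1045700100322321
```

View pics/c6.png

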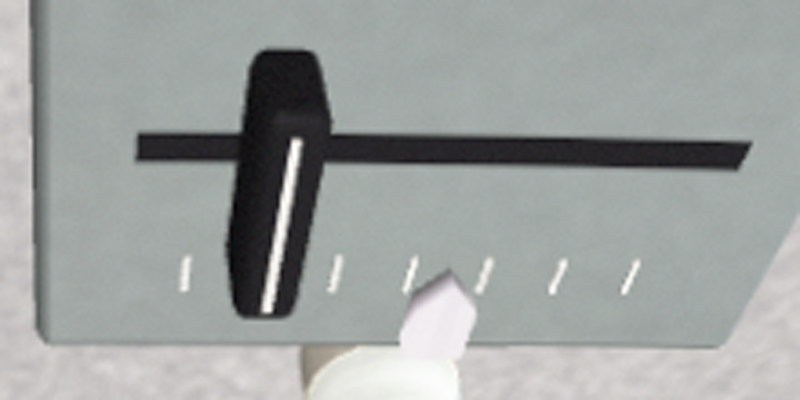

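arm_command(rows=[[[85,0.3,0.19,-0.3,0],[85,0.3,0.19,-0.3,0],[85,0.3,0.19,-0.3,0],[85,0.29,0.2,-0.3,0],[85,0,0,-0.4,0],[85,0,0,-0.4,0],[85,0,0,-0.4,0],[85,0,0,-0.4,0],[85,0,0,-0.2,0],[85,0,0,0,0]]])

```text
t: 35.45
eef_pos: [0.4974, 0.1776, 0.2043]
tool_rot: [0.328, 0.022, 0.944, 0.009]
contact_force: [0.4, -0.5, -0.0]
gripper_width: 0.997
grasp_force: 0.0
```

```bash
python3 -c "from h import *;st()"
```

```text
t 35.45 p [0.4974 0.1776 0.2043] q [-2.275 -0.336  1.454  2.435  1.435  0.766 -0.352]
lean 38.3 leanaz 0.2 ytool az 87.9 elev 1.8 gp [0.4858 0.1775 0.219 ] w 0.9972779722826227 0.0 F [ 0.4 -0.5 -0. ]
```

arm_command(rows=[[[85,0.1,0,0.3,0],[85,0.2,0,0.3,-1],[85,0.2,0,0.3,-1],[85,0.2,0.1,0,-1],[85,0.2,0.1,0,-1],[85,0,0.1,0,-1],[85,0,0.1,0,-1],[85,0,0,0,-1],[85,0,0,0,-1],[85,0,0,0,-1]]])

```text
t: 36.7
eef_pos: [0.4985, 0.1624, 0.309]
tool_rot: [0.314, 0.347, 0.88, -0.084]
contact_force: [0.1, -0.3, 0.5]
gripper_width: 0.996
grasp_force: 0.0
```

arm_command(rows=[[[85,0,0,0,-1],[85,0,0,0,-1],[85,0,0,0,-1],[85,0,0,0,-1],[85,0,0,0,-1],[85,0,0,0,-1],[85,0,0,0,-1],[85,0,0,0,-1],[85,0,0,0,-1],[85,0,0,0,-1]]])

```text
t: 37.95
eef_pos: [0.427, 0.1038, 0.3626]
tool_rot: [0.263, 0.657, 0.688, -0.16]
contact_force: [-0.1, 0.1, -0.0]
gripper_width: 0.992
grasp_force: 0.0
```

```bash
python3 -c "from h import *;st()"
```

```text
t 37.95 p [0.427  0.1038 0.3626] q [-2.434 -0.336  1.454  1.98   0.757  1.71  -1.111]
lean 35.9 leanaz -75.0 ytool az 4.9 elev 7.3 gp [0.4241 0.1144 0.3778] w 0.9923156338399091 0.0 F [-0.1  0.1 -0. ]
```

arm_command(rows=[[[85,0.4,0.4,0,0],[85,0.4,0.4,0,0],[85,0.4,0.4,-0.1,0],[85,0.4,0.3,-0.1,0],[85,0.4,0.1,-0.1,0],[85,0,0,-0.1,0],[85,0,0,-0.1,-0.5],[85,0,0,-0.1,-0.5],[85,0,0,-0.1,-0.4],[85,0,0,0,0]]])

```text
t: 39.2
eef_pos: [0.448, 0.1224, 0.3746]
tool_rot: [0.256, 0.69, 0.667, -0.119]
contact_force: [0.7, -1.0, 0.7]
gripper_width: 0.995
grasp_force: 0.0
```

```bash
python3 -c "from h import *;st()"
```

```text
t 39.2 p [0.448  0.1224 0.3746] q [-2.429 -0.336  1.454  1.928  0.758  1.678 -1.162]
lean 32.8 leanaz -70.8 ytool az 1.2 elev 11.2 gp [0.4447 0.1319 0.3903] w 0.9947451650605027 0.0 F [ 0.7 -1.   0.7]
```

arm_command(rows=[[[85,1,0,0,0],[85,1,0,0,0],[85,1,0,0,0],[85,0.5,0,1,0],[85,0.5,0,1,0],[85,0.5,0,1,0],[85,0,1,0,0],[85,0,1,0,0],[85,0,0,0,1],[85,0,0,0,1]]])

```text
t: 40.45
eef_pos: [0.5455, 0.1559, 0.585]
tool_rot: [0.272, 0.617, 0.738, -0.017]
contact_force: [0.3, -1.2, 1.0]
gripper_width: 1.002
grasp_force: 0.0
```

```bash
python3 -c "from h import *;st()"
```

```text
t 40.45 p [0.5455 0.1559 0.585 ] q [-2.343 -0.333  1.298  1.498  0.883  1.807 -0.716]
lean 31.7 leanaz -43.5 ytool az 14.5 elev 18.1 gp [0.5384 0.1627 0.6009] w 1.001566270865911 0.0 F [ 0.3 -1.2  1. ]
```

arm_command(rows=[[[0,0.8,0.2,-0.2,0],[0,0.8,0.2,-0.2,0],[0,0.8,0.2,-0.2,0],[0,0.8,0.2,-0.2,0],[0,0.5,0.2,-0.2,-1],[0,0,0.2,-0.2,-1],[0,0,0.2,-0.2,-1],[0,0,0.2,-0.2,-1],[0,0,0,0,-1],[0,0,0,0,-1]]])

```text
t: 41.7
eef_pos: [0.5586, 0.1347, 0.5114]
tool_rot: [0.298, 0.754, 0.585, 0.004]
contact_force: [-0.0, 0.4, -0.2]
gripper_width: -0.004
grasp_force: 0.0
```

```bash
python3 -c "from h import *;st()"
```

```text
t 41.7 p [0.5586 0.1347 0.5114] q [-2.42  -0.336  1.454  1.629  0.915  1.729 -1.188]
lean 34.6 leanaz -51.5 ytool az -8.9 elev 27.0 gp [0.5519 0.143  0.5268] w -0.0044728649821874885 0.0 F [-0.   0.4 -0.2]
```

arm_command(rows=[[[0,0,0,0.3,1],[0,0,0,0.3,1],[0,0,0,0.3,1],[0,0.2,0,0,1],[0,0.2,0,0,1],[0,0.2,0,0,1],[0,0.2,0.1,0,1],[0,0.2,0.1,0,1],[0,0.2,0.1,0,1],[0,0.2,0.1,0,1]]])

```text
t: 42.95
eef_pos: [0.6433, 0.1588, 0.5654]
tool_rot: [0.272, 0.465, 0.834, 0.12]
contact_force: [1.0, 0.9, -0.5]
gripper_width: -0.003
grasp_force: 0.0
```

```bash
python3 -c "from h import *;st()"
```

```text
t 42.95 p [0.6433 0.1588 0.5654] q [-2.056 -0.331  1.24   1.583  0.794  1.292 -0.295]
lean 34.6 leanaz -5.4 ytool az 37.2 elev 26.9 gp [0.6327 0.1598 0.5808] w -0.0029182352713178366 0.0 F [ 1.   0.9 -0.5]
```

arm_command(rows=[[[0,0.5,0.1,0,0.5],[0,0.5,0.1,0,0.5],[0,0.5,0.1,-0.1,0.5],[0,0.5,0.1,-0.1,0.5],[0,0.5,0.1,-0.2,0.5],[0,0.5,0.1,-0.2,0.5],[0,0.3,0.1,-0.3,0],[0,0,0.1,-0.3,0],[0,0,0,-0.3,0],[0,0,0,0,0]]])

```text
t: 44.2
eef_pos: [0.7043, 0.1682, 0.4899]
tool_rot: [0.286, 0.355, 0.872, 0.18]
contact_force: [0.2, 0.5, -0.2]
gripper_width: -0.001
grasp_force: 0.0
```

```bash
python3 -c "from h import *;st()"
```

```text
t 44.2 p [0.7043 0.1682 0.4899] q [-2.093 -0.336  1.455  1.715  0.742  0.89  -0.045]
lean 39.5 leanaz 10.1 ytool az 52.9 elev 31.1 gp [0.6926 0.1661 0.5043] w -0.0010255377938651925 0.0 F [ 0.2  0.5 -0.2]
```

```bash
cat > k.py <<'E'
import numpy as np
from scipy.optimize import least_squares
from scipy.spatial.transform import Rotation as Ro
D=[([-1.31012556,0.47780592,0.02232733,1.55644633,-0.01152535,1.10934729,-0.08311121],[0.24309877,0.62905405,0.23032376]),
([-0.765,0.907,-0.315,0.243,0.367,1.915,1.517],[0.6786,0.5791,0.4865]),
([-0.925,0.578,0.61,0.242,-0.362,1.915,1.665],[0.5864,0.4834,0.789]),
([-1.172,0.503,1.454,0.242,-0.973,1.915,1.688],[0.4827,0.4809,0.9122]),
([-1.628,0.613,1.454,0.737,-0.015,1.915,0.509],[0.4798,0.3983,0.7643]),
([-1.439,0.825,1.323,1.459,-0.088,1.43,-0.003],[0.5997,0.2177,0.3797]),
([-1.126,0.934,1.215,1.791,-0.18,0.989,0.02],[0.6137,-0.0274,0.1934]),
([-0.945,1.029,1.084,1.876,-0.243,0.723,0.065],[0.6185,-0.1177,0.0873]),
([-2.003,-0.293,1.127,2.414,1.29,0.824,-0.253],[0.4896,0.1702,0.2499]),
([-2.434,-0.336,1.454,1.98,0.757,1.71,-1.111],[0.427,0.1038,0.3626]),
([-2.343,-0.333,1.298,1.498,0.883,1.807,-0.716],[0.5455,0.1559,0.585]),
([-2.093,-0.336,1.455,1.715,0.742,0.89,-0.045],[0.7043,0.1682,0.4899])]
def fk(q,p):
    yaw,h,a,b,d,e1,e2,e3=p[:8]
    R=Ro.from_euler('z',yaw+q[0]);x=np.array([0,0,h])
    R=R*Ro.from_euler('y',q[1]); R=R*Ro.from_euler('z',q[2]); x=x+R.apply([e1,0,a])
    R=R*Ro.from_euler('y',q[3]); R=R*Ro.from_euler('z',q[4]); x=x+R.apply([e2,0,b])
    R=R*Ro.from_euler('y',q[5]); R=R*Ro.from_euler('z',q[6]); x=x+R.apply([e3,0,d])
    return x,R.as_matrix()
f=lambda p:np.concatenate([fk(q,p)[0]-x for q,x in D])
P=least_squares(f,[2.51,.35,.42,.4,.3,0,0,0]).x
E
python3 - <<'E'
from k import *
print(P.round(4),np.abs(f(P)).max())
M=fk(D[-1][0],P)[1]; print(M.round(3)); from h import st; print(st()[1].round(3))
E
```

```text
[ 1.2048  0.0302  0.4522  0.3938 -0.3404  0.1951  0.2373  0.1336] 0.6849877572582275
[[-0.823 -0.465  0.327]
 [-0.238  0.804  0.545]
 [-0.516  0.371 -0.772]]
t 44.2 p [0.7043 0.1682 0.4899] q [-2.093 -0.336  1.455  1.715  0.742  0.89  -0.045]
lean 39.5 leanaz 10.1 ytool az 52.9 elev 31.1 gp [0.6926 0.1661 0.5043] w -0.0010255377938651925 0.0 F [ 0.2  0.5 -0.2]
[[-0.585  0.516  0.626]
 [ 0.722  0.683  0.111]
 [-0.37   0.517 -0.772]]
```

```bash
python3 - <<'E'
import re
s=open('k.py').read()
s=s.split("def fk")[0]+'''
ROT=[[-1.16874998e-04,1.83337297e-01,9.83049619e-01,-9.32351554e-04],[.058,-.369,.927,-.021],[.219,-.367,.904,.029],[.314,-.359,.877,.06],[.324,.332,.878,-.119],[.27,.591,.729,-.215],[.246,.664,.663,-.243],[.247,.663,.664,-.241],[.345,.028,.938,-.007],[.263,.657,.688,-.16],[.272,.617,.738,-.017],[.286,.355,.872,.18]]
ROT=[Ro.from_quat([x,y,z,w]).as_matrix() for w,x,y,z in ROT]
def fk(q,p,S):
    yaw,h,a,b,d,e1,e2,e3,tw=p
    Z=lambda i:Ro.from_euler('z',S[i]*q[2*i]); Yy=lambda v:Ro.from_euler('y',v)
    R=Ro.from_euler('z',yaw)*Z(0);x=np.array([0,0,h])
    R=R*Yy(q[1])*Z(1); x=x+R.apply([e1,0,a])
    R=R*Yy(q[3])*Z(2); x=x+R.apply([e2,0,b])
    R=R*Yy(q[5])*Z(3)*Ro.from_euler('z',tw); x=x+R.apply([e3,0,d])
    return x,R.as_matrix()
def res(p,S):
    r=[]
    for (q,x),M in zip(D,ROT):
        X,R=fk(q,p,S); r+=list(X-x)+list((R-M).ravel()*.3)
    return np.array(r)
'''
open('k.py','w').write(s)
E
python3 - <<'E'
from k import *
import itertools
out=[]
for S in itertools.product([1,-1],repeat=4):
  for y in (0,1.57,3.14,-1.57):
   for tw in(0,1.57,3.14,-1.57):
    r=least_squares(res,[y,.3,.4,.4,.25,0,0,0,tw],args=(S,),max_nfev=40); out.append((r.cost,S,r.x.round(4)))
out.sort(key=lambda t:t[0])
for o in out[:4]: print(o, np.abs(res(o[2],o[1])).max())
E
```

```text
(np.float64(0.005171097371856509), (-1, -1, -1, -1), array([-4.8400e-02,  3.0480e-01,  5.3130e-01,  4.8110e-01,  3.3290e-01,
        1.8100e-02, -6.1000e-03, -6.0000e-04,  1.5304e+00])) 0.029720455538771562
(np.float64(0.005171097371856531), (-1, -1, -1, -1), array([-4.8400e-02,  3.0480e-01,  5.3130e-01,  4.8110e-01,  3.3290e-01,
        1.8100e-02, -6.1000e-03, -6.0000e-04,  1.5304e+00])) 0.029720455538771562
(np.float64(0.005171097371856575), (-1, -1, -1, -1), array([-4.8400e-02,  3.0480e-01,  5.3130e-01,  4.8110e-01,  3.3290e-01,
        1.8100e-02, -6.1000e-03, -6.0000e-04,  1.5304e+00])) 0.029720455538771562
(np.float64(0.005171097371856592), (-1, -1, -1, -1), array([-4.8400e-02,  3.0480e-01,  5.3130e-01,  4.8110e-01,  3.3290e-01,
        1.8100e-02, -6.1000e-03, -6.0000e-04,  1.5304e+00])) 0.029720455538771562
```

```bash
cat >> k.py <<'E'
S=(-1,-1,-1,-1)
P=least_squares(res,[-.0484,.3048,.5313,.4811,.3329,.018,-.006,0,1.53],args=(S,)).x
lo=np.array([-2.96,-.34,-1.41,.24,-1.37,.17,-2.96])+.006;hi=np.array([2.96,2.1,1.46,2.44,4.51,1.92,2.96])-.006
def ik(q0,x,M,reg=.003):
    def r(q):
        X,R=fk(q,P,S); return np.r_[X-x,.3*(R-M).ravel(),reg*(q-q0)]
    s=least_squares(r,np.clip(q0,lo+1e-4,hi-1e-4),bounds=(lo,hi),max_nfev=25)
    X,R=fk(s.x,P,S); return s.x,np.linalg.norm(X-x),np.linalg.norm(R-M)/1.414
def path(q,x,psi,x1,psi1,M0,n=14):
    worst=0
    for k in range(1,n+1):
        a=k/n; q,e,w=ik(q,x+a*(x1-x),Ro.from_euler('z',psi+a*(psi1-psi)).as_matrix()@M0); worst=max(worst,e+.1*w)
    return q,worst
E
cat > plan.py <<'E'
from k import *
from h import get_obs
o=get_obs();q0=o['q'];x0,M0=fk(q0,P,S)
print('model err',x0-o['eef_pos'])
g=np.array([.55,.17,.066])
rng=np.random.default_rng(0)
for deg in range(-150,181,30):
    M=Ro.from_euler('z',np.radians(deg)).as_matrix()@M0; sols=[]
    for s in [q0]+[rng.uniform(lo,hi) for _ in range(8)]:
        q,e,w=ik(s,g,M,1e-5)
        if e<.003 and w<.02: sols.append(q.round(2))
    z=M[:,2]; la=np.degrees(np.arctan2(z[1],z[0]))
    print(deg,'lean az',la.round(),len(sols),sols[:1])
E
python3 plan.py
```

```text
model err [-0.01328177 -0.0030538   0.01908486]
-150 lean az -143.0 7 [array([-0.77,  0.93,  0.53,  1.44, -0.16,  1.52, -2.05])]
-120 lean az -113.0 3 [array([-0.98,  0.89,  0.62,  1.58, -0.  ,  1.3 , -1.73])]
-90 lean az -83.0 6 [array([-1.24,  0.86,  0.78,  1.8 ,  0.08,  0.95, -1.4 ])]
-60 lean az -53.0 7 [array([-0.17,  0.69, -0.68,  2.05,  1.31,  1.18, -1.97])]
-30 lean az -23.0 4 [array([-1.02,  0.51,  0.43,  2.29,  1.57,  0.37, -1.91])]
0 lean az 7.0 6 [array([-0.13,  0.44, -0.35,  2.43,  2.49,  0.48, -2.04])]
30 lean az 37.0 4 [array([ 0.88,  1.02, -1.3 ,  2.4 ,  2.15,  0.58, -0.65])]
60 lean az 67.0 3 [array([ 0.51,  0.58, -0.61,  2.22, -1.09,  0.37,  2.88])]
90 lean az 97.0 6 [array([ 0.78,  0.93, -1.03,  1.98,  0.11,  0.67,  2.23])]
120 lean az 127.0 5 [array([ 0.71,  1.2 , -1.23,  1.72,  0.48,  1.17,  2.3 ])]
150 lean az 157.0 6 [array([-0.15,  0.82, -0.03,  1.52, -0.3 ,  1.42, -2.9 ])]
180 lean az -173.0 7 [array([-0.38,  0.87,  0.13,  1.41, -0.15,  1.55, -2.55])]
```

```bash
cat >> plan.py <<'E'
import time
t0=time.time();best=[];g1=g+[0,0,.12]
while time.time()-t0<400:
    W=[(rng.uniform([.4,.12,.3],[.85,.5,.65]),np.radians(rng.uniform(-110,90)))  for _ in range(rng.integers(1,3))]
    pf=np.radians(rng.choice([-150,-120,-90,-60,-30,0,30,60,90])); q,x,ps=q0,x0,0.;wt=0
    for X,p in W+[(g1,pf),(g,pf)]:
        q,w=path(q,x,ps,X,p,M0,6); wt=max(wt,w); x,ps=X,p
        if wt>.015: break
    else:
        turn=sum(abs(np.diff([0]+[p for _,p in W]+[pf])))
        best.append((turn+.2*len(W),wt,[(X.round(2),round(float(np.degrees(p)))) for X,p in W],round(float(np.degrees(pf))),q.round(2)))
best.sort(key=lambda b:b[0]);print(len(best))
for b in best[:5]: print(b)
E
timeout 560 python3 plan.py | tail -6
```

```text
1132
(np.float64(0.2697788909680763), np.float64(0.0005505655209259894), [(array([0.47, 0.45, 0.61]), -2)], 0, array([-0.12,  0.44, -0.35,  2.43,  2.49,  0.48, -2.04]))
(np.float64(0.29146417744984904), np.float64(0.00048280468216400614), [(array([0.53, 0.28, 0.31]), 3)], 0, array([-0.11,  0.44, -0.37,  2.43,  2.48,  0.49, -2.03]))
(np.float64(0.3102651157884908), np.float64(0.00044241960276772044), [(array([0.44, 0.33, 0.64]), 3)], 0, array([-0.12,  0.44, -0.36,  2.43,  2.49,  0.48, -2.03]))
(np.float64(0.3337251067868138), np.float64(0.0009774824803852273), [(array([0.61, 0.2 , 0.39]), 4)], 0, array([-0.08,  0.45, -0.4 ,  2.43,  2.46,  0.49, -2.  ]))
(np.float64(0.36119399138278835), np.float64(0.0005416311801816549), [(array([0.64, 0.2 , 0.57]), -5)], 0, array([-0.12,  0.44, -0.36,  2.43,  2.49,  0.48, -2.03]))
```

```bash
python3 - <<'E'
s=open('k.py').read()
s=s.replace("bounds=(lo,hi),max_nfev=25)","bounds=(np.maximum(lo,q0-.25) if loc else lo,np.minimum(hi,q0+.25) if loc else hi),max_nfev=8 if loc else 25)").replace("reg=.003):","reg=.003,loc=True):\n    q0=np.clip(q0,lo+2e-4,hi-2e-4)")
s=s.replace("    worst=0\n","    worst=0; n=int(max(np.linalg.norm(x1-x)/.05,abs(psi1-psi)/.16))+1\n").replace("worst=max(worst,e+.1*w)","worst=max(worst,e+.1*w)\n        if worst>.03: break")
open('k.py','w').write(s)
s=open('plan.py').read()
a=s.index("for deg in");b=s.index("import time")
s=s[:a]+s[b:]
s=s.replace("<400","<220").replace("        turn=","        if np.min(np.r_[q-lo,hi-q])<.06: continue\n        turn=").replace("wt>.015","wt>.03")
open('plan.py','w').write(s)
E
timeout 400 python3 plan.py | tail -6
```

```text
444
(np.float64(0.7235987755982989), np.float64(0.02200435918789253), [(array([0.43, 0.17, 0.51]), -15)], -30, array([-0.75,  0.47,  0.11,  2.29,  1.62,  0.52, -1.9 ]))
(np.float64(0.7521924659866539), np.float64(0.0012093163414951147), [(array([0.49, 0.2 , 0.45]), 1)], -30, array([-1.21,  0.56,  0.65,  2.29,  1.52,  0.26, -1.89]))
(np.float64(1.2471975511965976), np.float64(2.8801676214361528e-05), [(array([0.43, 0.3 , 0.45]), -25)], -60, array([-1.33,  0.73,  0.78,  2.06,  0.4 ,  0.55, -1.3 ]))
(np.float64(1.2471975511965976), np.float64(2.2667636728655686e-05), [(array([0.48, 0.27, 0.56]), -22)], -60, array([-1.34,  0.74,  0.79,  2.06,  0.38,  0.55, -1.28]))
(np.float64(1.2471975511965976), np.float64(2.678560141178086e-05), [(array([0.47, 0.43, 0.34]), -18)], -60, array([-1.49,  0.86,  1.  ,  2.06, -0.01,  0.51, -0.94]))
```

arm_command(rows=[[[0,-0.4,0.32,0,0],[0,-0.4,0.32,0,0],[0,-0.4,0.32,0,-0.5],[0,-0.4,0.32,0,-0.5],[0,-0.4,0.32,0,-1],[0,-0.4,0.32,0,-1],[0,-0.4,0.32,0,-1],[0,-0.4,0.32,0,-1],[0,-0.4,0.32,0,-0.5],[0,0,0,0,0]]])

```text
t: 45.45
eef_pos: [0.4867, 0.3457, 0.4917]
tool_rot: [0.319, 0.534, 0.774, 0.115]
contact_force: [0.4, -0.4, -0.1]
gripper_width: 0.0
grasp_force: 0.0
```

```bash
python3 -c "from h import *;st()"
```

```text
t 45.45 p [0.4867 0.3457 0.4917] q [-1.862e+00  1.000e-03  8.040e-01  1.752e+00  7.030e-01  1.268e+00
 -8.710e-01]
lean 39.7 leanaz -14.7 ytool az 28.1 elev 31.3 gp [0.4751 0.3487 0.5061] w 0.00013995237749483166 0.0 F [ 0.4 -0.4 -0.1]
```

arm_command(rows=[[[0,0.1,-0.31,-0.4,-0.8],[0,0.1,-0.31,-0.4,-0.8],[0,0.1,-0.31,-0.4,-0.8],[0,0.1,-0.31,-0.4,-0.8],[0,0.1,-0.31,-0.5,-0.8],[0,0.1,-0.31,-0.5,-0.8],[0,0.1,-0.31,-0.5,-0.8],[0,0.1,-0.31,-0.5,-0.8],[0,0.1,-0.31,-0.5,-0.8],[0,0.1,-0.31,-0.5,-0.4]]])

```text
t: 46.7
eef_pos: [0.5503, 0.1554, 0.215]
tool_rot: [0.339, 0.744, 0.576, 0.014]
contact_force: [-0.1, 0.9, 0.1]
gripper_width: -0.0
grasp_force: 0.0
```

Run:
```python
from h import *
st()
p=cams.camera_params('side');s=cams.read_camera('side')[:,:,::-1].copy()
t=cams.read_camera('top')[:,:,::-1].copy()
cv2.imwrite('pics/s7.png',np.hstack([cv2.resize(s[80:230,100:300],(400,300)),cv2.resize(t[150:300,90:290],(400,300))]))
```

```text
t 46.7 p [0.5503 0.1554 0.215 ] q [-1.462  0.478  0.902  2.05   0.464  0.782 -1.214]
lean 39.6 leanaz -49.8 ytool az -7.1 elev 31.3 gp [0.5426 0.1645 0.2294] w -0.0004958148219706544 0.0 F [-0.1  0.9  0.1]
```

View pics/s7.png

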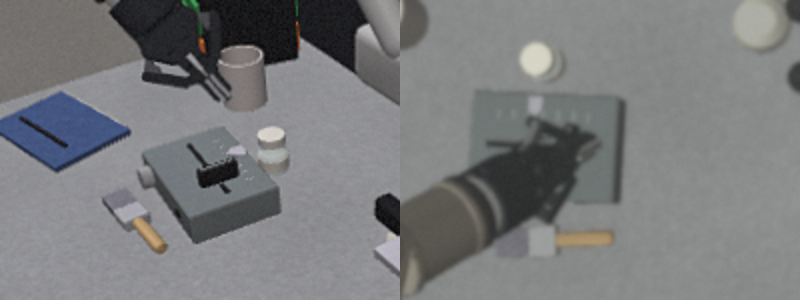

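arm_command(rows=[[[0,0,0,-0.49,0],[0,0,0,-0.49,0],[0,0,0,-0.49,0],[0,0,0,-0.49,0],[0,0,0,-0.49,0],[0,0,0.2,0,0],[0,0,0.2,0,0],[0,0,0.2,0,0],[0,0,0.2,0,0],[0,0,0.2,0,0]]])

```text
t: 48.05
eef_pos: [0.5493, 0.2159, 0.0689]
tool_rot: [0.339, 0.744, 0.576, 0.014]
contact_force: [1.4, -1.7, 1.4]
gripper_width: 0.003
grasp_force: 1.2
```

```bash
cat > m.py <<'E'
from h import *
st()
s=cams.read_camera('side')[:,:,::-1].copy()
c=s[130:205,160:260]
cv2.imwrite('/tmp/sm.png',s)
# dark pixels of grip in side view, after masking box region
g=cv2.cvtColor(c,cv2.COLOR_BGR2GRAY);m=(g<45).astype(np.uint8)
n,l,stt,ce=cv2.connectedComponentsWithStats(m)
for i in range(1,n):
    if stt[i,4]>25: print(stt[i],ce[i]+[160,130])
E
python3 m.py
python3 - <<'E'
from h import *
s=cv2.imread('pics/side0.png')[130:205,160:260];g=cv2.cvtColor(s,cv2.COLOR_BGR2GRAY);m=(g<45).astype(np.uint8)
n,l,stt,ce=cv2.connectedComponentsWithStats(m)
for i in range(1,n):
    if stt[i,4]>25: print('start',stt[i],ce[i]+[160,130])
E
```

```text
t 48.05 p [0.5493 0.2159 0.0689] q [-1.391  0.779  0.742  2.023  0.352  0.592 -1.349]
lean 39.6 leanaz -49.9 ytool az -7.1 elev 31.3 gp [0.5416 0.2251 0.0833] w 0.0029102199061940455 1.2350135890301317 F [ 1.4 -1.7  1.4]
[  0   0  56  39 947] [186.98732841 144.78247096]
start [ 39  29  20  18 172] [208.94767442 167.23255814]
```

arm_command(rows=[[[0,0,0.1,0,0],[0,0,0.1,0,0],[0,0,0,0,0],[0,0,-0.3,0,0],[0,0,-0.4,0.3,0],[0,0,-0.4,0.6,0],[0,0,-0.4,0.6,0],[0,0,-0.4,0.6,0],[0,0,-0.4,0.6,0],[0,0,-0.4,0,0]]])

```text
t: 49.35
eef_pos: [0.5491, 0.0636, 0.2312]
tool_rot: [0.338, 0.744, 0.576, 0.015]
contact_force: [0.5, -0.3, 0.0]
gripper_width: 0.002
grasp_force: 0.0
```

```bash
python3 m.py
python3 - <<'E'
from h import *
for y in (0,.02,.03,.04,.05,.06): print(y,proj('side',(.548+.065*y,.2165+y,.068)).round(1),proj('top',(.548+.065*y,.2165+y,.08)).round(1))
def dark(im,n):
    c=im[205:240,130:195];g=cv2.cvtColor(c,cv2.COLOR_BGR2GRAY)
    # bar: tall dark columns
    col=(g<70).sum(0); print(n,col)
dark(cv2.imread('pics/top0.png'),'start')
t=cams.read_camera('top')[:,:,::-1].copy();cv2.imwrite('/tmp/t.png',t);dark(t,'now')
E
```

```text
t 49.35 p [0.5491 0.0636 0.2312] q [-1.435  0.371  1.001  2.15   0.573  0.709 -1.171]
lean 39.5 leanaz -49.7 ytool az -7.3 elev 31.3 gp [0.5415 0.0727 0.2456] w 0.0018358729180992042 0.0 F [ 0.5 -0.3  0. ]
[32  0 35 10 70] [210.28571429 132.08571429]
[ 34  24  20  13 151] [203.32450331 160.25827815]
[45 36 10 11 27] [209.51851852 170.92592593]
0 [209.2 165.9] [173.7 222.7]
0.02 [206.4 162.5] [166.  222.3]
0.03 [205.  160.9] [162.1 222.1]
0.04 [203.7 159.2] [158.3 221.9]
0.05 [202.3 157.6] [154.5 221.7]
0.06 [201. 156.] [150.7 221.5]
start [ 0  0  0  0  0  1  1  0  2  2  1  1  1  1  1  1  1  1  1  1  1  1  1  1
  2  2  1  2  1  1  1  1  1  1  1  1  1  1  1  1  2  2  0  0  2  8 22 21
 15  2  2  1  1  1  1  1  1  0  0  0  0  0  0  0  0]
now [ 0  0  0  0  0  0  0  1  0  0  1  1  1  1  1  1  1  1  1  1  1  1  1  1
  2  1  2  0  0  2 13 24 24 19  6  5  5  5  5  4  6  6  7  9  9  9 10 11
 12 13 13 14 15 16 16 16 16 16 16 16 17 18 19 15 15]
```

Run:
```python
from h import *
p=cams.camera_params('wrist');im=cams.read_camera('wrist')[:,:,::-1].copy();np.savez('/tmp/w8.npz',**p)
cv2.imwrite('/tmp/w8.png',im)
for P in((.551,.256,.08),(.602,.2655,.058)): print(proj('wrist',P,p))
t=cv2.imread('/tmp/t.png');s=cv2.imread('/tmp/sm.png')
R=lambda im,x,y,w,h:cv2.resize(im[y:y+h,x:x+w],(400,300),interpolation=cv2.INTER_CUBIC)
cv2.imwrite('pics/f.png',np.vstack([np.hstack([R(t,125,190,60,45),R(s,180,140,60,45)]),np.hstack([cv2.resize(im,(400,300)),R(s,260,160,160,120)])]))
```

```text
[  64.64056985 -245.11970926]
[ 156.59865929 -268.03804412]
```

View pics/f.png

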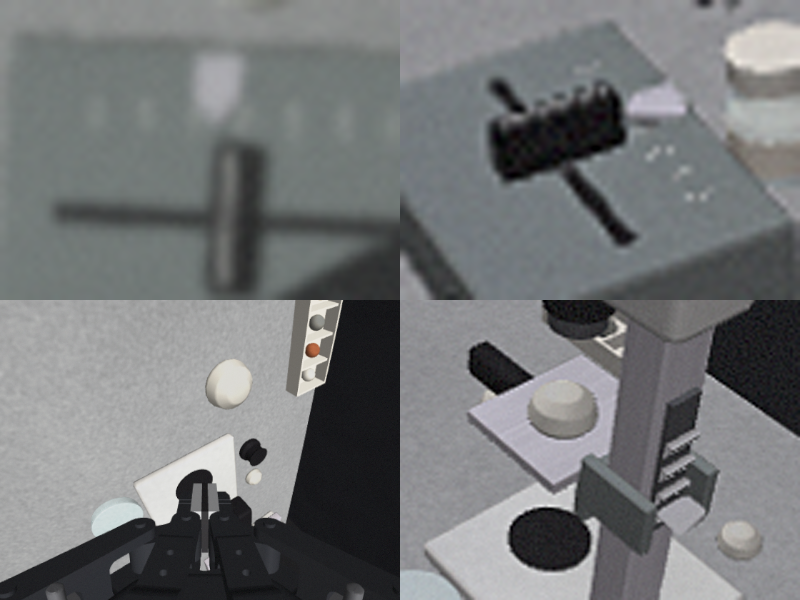

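Run:
```python
from h import *
Y=np.array([.065,.998,0])
g=onz('top',(160.1,222.7),.08);m=onz('top',(157.7,202.7),.056);m2=onz('top',(125+219/6.667,190+120/6.667),.05)
print(g,m,m2,(m-g)@Y,(m2-g)@Y)
g0=onz('top',(115+237/4,223),.08);print(g0,(g-g0)@Y)
```

```text
[0.54857432 0.25177196 0.08      ] [0.60184358 0.26548828 0.056     ] [0.58852906 0.26677353 0.05      ] 0.01715138704328097 0.017568629098283845
[0.54733631 0.21497057 0.08      ] 0.03680825764198392
```

arm_command(rows=[[[0,0,0.42,0,0],[0,0,0.42,0,0],[0,0,0.42,0,0],[0,0,0.42,-0.3,0],[0,0,0,-0.48,0],[0,0,0,-0.48,0],[0,0,0,-0.48,0],[0,0,0,-0.48,0],[0,0,0,-0.48,0],[0,0,0,0,0]]])

```text
t: 50.75
eef_pos: [0.548, 0.1672, 0.0661]
tool_rot: [0.339, 0.742, 0.578, 0.012]
contact_force: [0.1, -0.8, 0.2]
gripper_width: 0.003
grasp_force: 0.0
```

arm_command(rows=[[[0,0,0.25,0.05,0],[0,0,0.25,0,0],[0,0,0.25,0,0],[0,0,0.2,0,0],[0,0,0.15,0,0],[0,0,0.1,0,0],[0,0,0.05,0,0],[0,0,0,0,0],[0,0,0,0,0],[0,0,0,0,0]]])

```text
t: 52.0
eef_pos: [0.5489, 0.2409, 0.0712]
tool_rot: [0.339, 0.743, 0.577, 0.013]
contact_force: [1.8, -0.6, 0.6]
gripper_width: 0.004
grasp_force: 0.5
```

arm_command(rows=[[[0,0,-0.3,0,0],[0,0,-0.4,0.2,0],[0,0,-0.5,0.5,0],[0,-0.1,-0.5,0.6,0],[0,-0.1,-0.5,0.6,0],[0,-0.1,-0.5,0.6,0],[0,-0.2,-0.3,0.6,0],[0,-0.4,0,0.3,0],[0,-0.4,0,0,0],[0,0,0,0,0]]])

```text
t: 53.25
eef_pos: [0.4691, 0.0598, 0.2732]
tool_rot: [0.336, 0.744, 0.578, 0.013]
contact_force: [1.0, -0.7, -0.1]
gripper_width: 0.001
grasp_force: 0.0
```

```bash
python3 m.py
python3 - <<'E'
from h import *
t0=cv2.imread('/tmp/t.png');s0=cv2.imread('/tmp/sm.png')
t=cams.read_camera('top')[:,:,::-1].copy();cv2.imwrite('/tmp/t2.png',t)
g=lambda t:(cv2.cvtColor(t[205:240,130:195],cv2.COLOR_BGR2GRAY)<70).sum(0)
print(g(t))
# subpixel grip profiles: rows 214..230 mean grey
pr=lambda t:cv2.cvtColor(t[213:219,140:185],cv2.COLOR_BGR2GRAY).mean(0).round().astype(int)
print(pr(t)); print(cv2.cvtColor(t[198:206,140:185],cv2.COLOR_BGR2GRAY).mean(0).round().astype(int))
E
```

```text
t 53.25 p [0.4691 0.0598 0.2732] q [-1.858  0.045  1.2    2.253  0.788  1.007 -1.39 ]
lean 39.3 leanaz -50.0 ytool az -7.1 elev 30.9 gp [0.4615 0.0689 0.2876] w 0.0009805113613370984 0.0 F [ 1.  -0.7 -0.1]
[ 32  22  20  13 147] [201.82993197 158.44897959]
[43 33 12 14 33] [208.54545455 169.6969697 ]
[ 0  0  0  0  0  0  1  0  0  1  1  1  1  1  1  1  1  1  1  1  1  1  1  0
  0  3 14 22 22 14  3  1  1  1  1  0  1  1  1  1  1  1  1  1  0  0  1  0
  1  1  1  1  1  1  1  1  1  0  0  0  0  0  0  0  0]
[121 120 121 120 120 120 120 120 120 120 119 112  96  84  93  97  78  59
  51  58  78 104 116 120 119 120 120 120 119 120 119 120 120 121 120 119
 119 118 119 119 120 119 120 119 119]
[120 119 119 119 119 120 122 121 119 119 119 119 120 129 146 160 165 166
 166 163 152 135 122 119 118 119 118 119 119 120 118 118 119 118 118 119
 119 118 119 118 119 118 118 119 118]
```

Run:
```python
from h import *
Y=np.array([.065,.998,0])
t1=onz('top',(125+55/6.667,190+212/6.667),.05)
for zg in(.078,.08):
  for zm in(.054,.058):
    g=onz('top',(155,215.5),zg);m=onz('top',(157.15,201.5),zm);print(zg,zm,g,m,((m-g)@Y).round(4))
t=cv2.imread('/tmp/t2.png')
G=lambda a,b:cv2.cvtColor(t[a:b,125:195],cv2.COLOR_BGR2GRAY).mean(0).round().astype(int)
print('track',G(220,224));print('ticks',G(206,210))
print('track now left/right check')
```

```text
0.078 0.054 [0.56718515 0.26582477 0.078     ] [0.60519473 0.26758591 0.054     ] 0.0042
0.078 0.058 [0.56718515 0.26582477 0.078     ] [0.60480608 0.26639062 0.058     ] 0.003
0.08 0.054 [0.56705228 0.2652178  0.08      ] [0.60519473 0.26758591 0.054     ] 0.0048
0.08 0.058 [0.56705228 0.2652178  0.08      ] [0.60480608 0.26639062 0.058     ] 0.0036
track [128 123 120 120 121 121 118 111  96  83  83  83  83  81  80  81  82  79
  80  82  82  84  84  82  84  83  81  76  92 108  93  64  54  50  54  67
  83  87  89  89  92  92  93  93  94  95  96  98  97  98  97  98 100 100
  99  99 100 100 102 100 101 103 106 108 115 117 118 117 118 116]
ticks [132 126 120 120 120 120 119 120 120 119 118 120 120 126 130 125 121 120
 119 120 123 129 127 122 120 120 120 123 128 133 133 140 140 134 129 128
 132 128 122 120 119 120 122 131 132 124 120 119 119 121 126 132 130 122
 119 118 120 123 128 129 123 120 119 119 120 119 120 119 118 118]
track now left/right check
```

arm_command(rows=[[[0,0.44,0.45,0,0],[0,0.44,0.45,0,0],[0,0.45,0.45,-0.2,0],[0,0,0.4,-0.52,0],[0,0,0,-0.53,0],[0,0,0,-0.53,0],[0,0,0,-0.53,0],[0,0,0,-0.53,0],[0,0,0,-0.53,0],[0,0,0,0,0]]])

```text
t: 54.6
eef_pos: [0.5506, 0.1639, 0.0706]
tool_rot: [0.34, 0.743, 0.577, 0.011]
contact_force: [1.0, 0.2, 0.1]
gripper_width: 0.001
grasp_force: 0.0
```

arm_command(rows=[[[0,0,0.25,0.01,0],[0,0,0.25,0,0],[0,0,0.25,0,0],[0,0,0.24,0,0],[0,0,0.15,0,0],[0,0,0.1,0,0],[0,0,0.06,0,0],[0,0,0.04,0,0],[0,0,0,0,0],[0,0,0,0,0]]])

```text
t: 55.85
eef_pos: [0.5507, 0.2461, 0.0736]
tool_rot: [0.339, 0.744, 0.576, 0.013]
contact_force: [0.8, -1.3, 0.5]
gripper_width: -0.0
grasp_force: 0.7
```

arm_command(rows=[[[0,0,-0.3,0,0],[0,0,-0.4,0.2,0],[0,0,-0.5,0.5,0],[0,-0.1,-0.5,0.6,0],[0,-0.1,-0.5,0.6,0],[0,-0.1,-0.5,0.6,0],[0,-0.2,-0.3,0.6,0],[0,-0.4,0,0.3,0],[0,-0.4,0,0,0],[0,0,0,0,0]]])

```text
t: 57.1
eef_pos: [0.4707, 0.066, 0.2754]
tool_rot: [0.336, 0.743, 0.578, 0.013]
contact_force: [-0.1, 1.0, 1.2]
gripper_width: 0.003
grasp_force: 0.0
```

```bash
python3 m.py
python3 - <<'E'
from h import *
t=cams.read_camera('top')[:,:,::-1].copy()
g=lambda t:(cv2.cvtColor(t[205:240,130:195],cv2.COLOR_BGR2GRAY)<70).sum(0)
print(g(t))
G=lambda a,b:cv2.cvtColor(t[a:b,140:180],cv2.COLOR_BGR2GRAY).mean(0).round().astype(int)
print(G(213,219));print(G(220,224))
s=cams.read_camera('side')[:,:,::-1].copy(); s0=cv2.imread('pics/side0.png')
r=cv2.matchTemplate(s,s0[205:250,300:345],cv2.TM_CCOEFF_NORMED); print(cv2.minMaxLoc(r)[1::2])
E
```

```text
t 57.1 p [0.4707 0.066  0.2754] q [-2.007  0.142  1.415  2.243  0.698  0.929 -1.29 ]
lean 39.3 leanaz -49.9 ytool az -7.0 elev 30.9 gp [0.4631 0.0751 0.2899] w 0.0026348768222028175 0.0 F [-0.1  1.   1.2]
[ 32  21  20  14 146] [201.32191781 157.82876712]
[42 33 13 14 35] [208.2        169.31428571]
[ 0  0  0  0  0  0  0  0  0  1  0  1  1  1  1  1  1  1  1  1  1  0  0  0
  4 22 22 21 12  2  1  1  0  1  1  1  1  1  1  1  0  1  0  0  1  0  0  0
  1  1  0  1  0  1  1  1  1  0  0  0  0  0  0  0  0]
[121 120 121 121 120 120 120 120 119 118 108  91  96 109  93  66  54  53
  62  87 110 119 120 120 120 119 120 121 120 120 121 120 119 119 119 119
 120 119 119 119]
[ 82  81  80  80  82  82  83  83  82  80  76  75  93 102  84  60  51  50
  60  72  84  89  89  90  90  91  93  93  92  94  95  97  98  97  98  98
  99  99  99 100]
(0.8774821758270264, (302, 182))
```

```bash
python3 -c "from station import job;print(job.hand_in())"
```

```text
the job is handed in; nothing more can be done
None
```

The job is handed in: the stage hangs released on the lowest tooth, about 67 mm up, with the stone still standing on it, and the brightness grip measures level with the marker to about 2 mm; the judge's verdict was not shown.

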